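# Click the leftovers box shut

### The arm

A 6-joint arm with a two-finger parallel gripper is mounted at the origin on the work surface. World frame = base frame: x ahead of the robot, y to its left, z up, the work surface at z = 0. Lengths are in mm, angles in rad, forces in N, time in s.
With the tool pointing down it reaches from about 350 to 875 mm from the base axis. Payload 4.2 kg.
Tool frame: the origin (TCP) lies between the finger pads; the fingertips stand 14 mm ahead of it and the grasp point (between the pads) lies 5 mm behind it; z points along the fingers, y is the line along which they close (so a half turn about z gives the same grasp; the last joint's range is limited). The gripper opens to 85 mm and grips with 20 to 120 N. Pads are 22 mm wide; open, the fingers measure 114 mm over their backs; the gripper's body (76 mm by 85 mm) begins 54 mm behind the grasp point. The pads swing forward as they close: fully open they stand 13 mm farther back than shut.
Start: joints at [1.599, 0.385, 0.008, 0, -1.194, -0.259], TCP at [142.941, 608.414, 245.312] pointing down, gripper open.
Joint ranges: [-3.14, 3.14], [-1.21, 2.06], [-1.07, 1.41], [-3.16, 2.05], [-2.99, -0.16], [-3.1, 3.1]. Speed limits (rad/s): [2.79, 2.79, 3.14, 3.14, 3.14, 3.14].

### API

Orientations are given as a unit quaternion [x, y, z, w].
In Python, from bench import * gives the robot as it stands.
- The arm moves only by the tool carry_out, never from a script. Its argument "motion" is a list of rows, each a list of 7 numbers: the turn, a rotation vector about the tool's x, y, z in rad, then the shift along the tool's x, y, z in mm, then the opening, from -1 (shut) to 1 (fully open), so that 0 is half open. A call has 1 to 5 rows; each row is the pose to reach, as a shift and turn from the pose commanded when the call began, along the tool's axes at that moment; what a row does not reach only later rows make up. A row lasts 1/8 s, in which the tool goes at most 62.5 mm and 10.7 degrees, less where a joint would pass 70% of its speed; a pose out of reach is approached as far as the arm can. A call with a gripper value outside its range is refused whole. The fingers move at their own pace and stop on an object; the grip force is fixed at half the most. Time passes only in rows, so rows that repeat a pose let the fingers close. It gives the time, the measured TCP pose, the force, the opening and the grip force at its end, in the units of the state.
- read_state(): the state, without advancing time (a new reading comes with each control period).
- get_image(name): name is "scene" or "top"; returns a dict with "color" (420x560x3 uint8, blue, green, red), "mtx" (3x3 intrinsics, pixels), "position" and "orientation" of the camera in the world. Camera axes: x right, y down, z forward; pixel columns grow to the right and rows downward; lengths in mm; the calibration is good to about 2 mm. A picture is of the moment at which its call begins. There is no depth.
- job_done(): hands the job in; it is judged then, once.
The state is a dict: "clock": time; "joints": joint angles; "joint_vel": joint speeds; "joint_efforts": joint torques, N m; "position": TCP position; "ee_rot": TCP orientation; "contact_force": force on the tool from outside, world axes, zero at the start; "wrist_torque": the same for the moment, N m; "gripper_width": finger opening in mm; "grasp_force": force on a finger pad.
Only numpy, scipy, OpenCV 4.12 (cv2) and the standard library are available. Lean on these libraries where they do the work, as an engineer would, in place of code of your own. Each camera call takes 0.05 s, during which the arm holds its last target. There are 200 camera calls.

### The job

The lid is lying on the clear food box, but the orange sections along its four sides are still sticking up. With the fingertips, press each of the four down until it clicks shut and stays down. Do not pick up, tip or shove the box, and leave the other things on the counter where they are.

Things in the scene. Friction and masses are not known exactly. Their poses are not given: they have to be found in the camera images.
- foodbox: clear rectangular food box of buns, loose on the counter, about 0.7 kg; origin at the centre of its underside, z up. With lid 174 mm (its x) by 124 mm (its y), 61 mm tall when shut. The lid lies on it: a clear middle panel 128 x 78 mm, top 59 mm up, framed by four orange snap sections 23 mm wide, hinged along the panel's edges (x = +-64 mm, y = +-39 mm)
- rim_a_press (a point): press point of the orange long section on the box's +y side of the lid (174 mm long): on its top face, midway along, 17 mm out from its hinge line. Unlatched, the section tilts up (outer edge 10 mm too high); shut, its top is level, 61 mm above the counter. The point moves down 7 mm and out 2 mm as it shuts
- rim_a (a joint): angle of the long section on the box's +y side: 0 = up (unlatched), 0.45 rad = clicked shut. About 9 N straight down at its press point takes it past half-way, where it snaps down by itself onto a firm stop and stays; let go sooner, it springs back up
- rim_b_press (a point): press point of the orange long section on the box's -y side of the lid (174 mm long): on its top face, midway along, 17 mm out from its hinge line. Unlatched, the section tilts up (outer edge 10 mm too high); shut, its top is level, 61 mm above the counter. The point moves down 7 mm and out 2 mm as it shuts
- rim_b (a joint): angle of the long section on the box's -y side: 0 = up (unlatched), 0.45 rad = clicked shut. About 9 N straight down at its press point takes it past half-way, where it snaps down by itself onto a firm stop and stays; let go sooner, it springs back up
- rim_c_press (a point): press point of the orange short section on the box's +x side of the lid (76 mm long): on its top face, midway along, 17 mm out from its hinge line. Unlatched, the section tilts up (outer edge 10 mm too high); shut, its top is level, 61 mm above the counter. The point moves down 7 mm and out 2 mm as it shuts
- rim_c (a joint): angle of the short section on the box's +x side: 0 = up (unlatched), 0.45 rad = clicked shut. About 9 N straight down at its press point takes it past half-way, where it snaps down by itself onto a firm stop and stays; let go sooner, it springs back up
- rim_d_press (a point): press point of the orange short section on the box's -x side of the lid (76 mm long): on its top face, midway along, 17 mm out from its hinge line. Unlatched, the section tilts up (outer edge 10 mm too high); shut, its top is level, 61 mm above the counter. The point moves down 7 mm and out 2 mm as it shuts
- rim_d (a joint): angle of the short section on the box's -x side: 0 = up (unlatched), 0.45 rad = clicked shut. About 9 N straight down at its press point takes it past half-way, where it snaps down by itself onto a firm stop and stays; let go sooner, it springs back up
- tub: round clear tub with a blue lid that is already shut, 120 mm across, 66 mm tall; bystander, origin at the centre of its underside
- mug: white mug, 80 mm across, 92 mm tall; bystander, origin at the centre of its underside
- sauce: amber sauce bottle with red cap, 54 mm across, 150 mm tall; bystander, origin at the centre of its underside
- jar: yellow jar with steel lid, 68 mm across, 85 mm tall; bystander, origin at the centre of its underside
- spoon: steel spoon lying flat; bystander, origin on its handle-to-bowl axis, underneath
- bowl: blue bowl, 130 mm across, 50 mm tall; bystander, origin at the centre of its underside
- pepper: dark wooden pepper pot, 44 mm across, 80 mm tall; bystander, origin at the centre of its underside
Mind the look-alikes: they are no part of the job. Leave any pink look-alike of the foodbox alone.

How it is judged (in metres and radians):
At the end, for the whole second after the job is handed in: all four lid sections are shut (each joint above 0.40 of 0.45 rad), the food box stands flat and still on the counter within 40 mm of where it was, and no other listed thing has moved by more than 30 mm (value of joint each of rim_a, rim_b, rim_c, rim_d above 0.4 rad and distance of foodbox from where it was at the start of the episode below 0.04 m and height (world z) of foodbox below 0.005 m and angle between foodbox's own z axis and vertical below 0.05 rad and linear speed of foodbox below 0.02 m/s and distance of each of tub, mug, sauce, jar, spoon, bowl, pepper from where it was at the start of the episode below 0.03 m); the robot touches nothing.
It fails at once if the food box is lifted off the counter (height (world z) of foodbox above 0.012 m).
It fails at once if the food box is tipped by more than 0.2 rad (angle between foodbox's own z axis and vertical above 0.2 rad).
It fails at once if the food box is shoved more than 40 mm from where it stood (distance of foodbox from where it was at the start of the episode above 0.04 m).
It fails at once if another thing on the counter is moved more than 30 mm (distance of any of tub, mug, sauce, jar, spoon, bowl, pepper from where it was at the start of the episode above 0.03 m).
It also fails if it takes over 45 s, if anything falls off the work surface, if the arm or the gripper's body presses on something with over 40 N, if the wrist force passes 120 N, or if a joint passes its speed limit or range.

## Working session

There is one attempt and no reset: what is moved stays moved. The work goes in short steps, Python scripts to look and compute and a tool call to move; the robot and the scene stay as the last step left them, time stands still between calls to the robot, and variables do not carry over. Pictures are saved under pics/ and viewed, at most 10 in all, crops included, and the job is handed in when it is done.

Besides the shell and the picture viewer there is one more tool, called after "Request:" as name(argument=value, ...), one argument or row to a line, values as JSON. carry_out: Moves the arm, as the interface text tells. Its arguments: {"type":"object","properties":{"motion":{"type":"array"}},"required":["motion"]}

```bash
mkdir -p pics; cat > h.py <<'E'
from bench import *
import cv2,numpy as np
from scipy.spatial.transform import Rotation as R
def ray(im,uv,z):
    d=R.from_quat(im["orientation"]).apply(np.linalg.inv(im["mtx"])@np.array([uv[0],uv[1],1.]))
    p=np.array(im["position"]); return p+d*(z-p[2])/d[2]
E
python3 - <<'E'
from h import *
for n in("top","scene"):
    im=get_image(n); cv2.imwrite(f"pics/{n}0.png",im["color"]); print(n,im["position"],im["orientation"],im["mtx"][0][0])
s=read_state();print(s["clock"],s["position"],R.from_quat(s["ee_rot"]).as_matrix().round(3),s["contact_force"],s["gripper_width"])
E
```

```text
top [ 400.21140158  -22.55919133 1234.23096308] [-0.69779599  0.71241628 -0.05158235  0.05369415] 382.3354475725394
scene [1124.52326855 -193.34554509  975.43069701] [ 0.76028587  0.5842245  -0.17226844 -0.22576693] 417.2576118058198
0.1 [142.84504205 607.95067108 244.33464545] [[ 0.973 -0.229 -0.   ]
 [-0.229 -0.973 -0.002]
 [ 0.     0.002 -1.   ]] [-0.02590444 -0.06507269 -0.63461475] 85.57928571488439
```

View pics/top0.png

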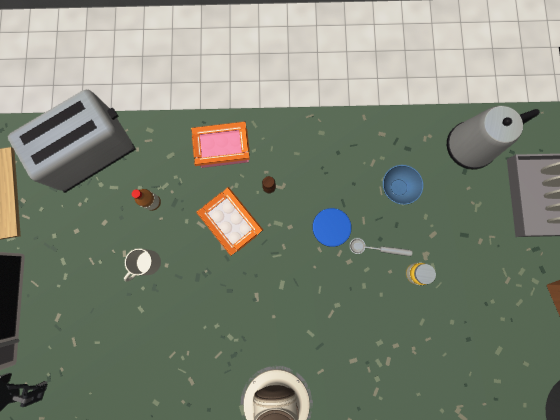

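View pics/scene0.png

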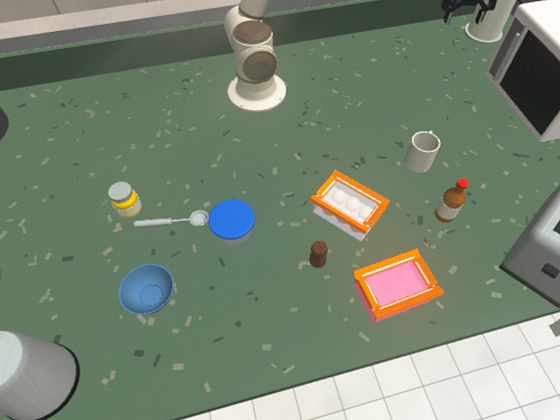

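Two candidates in top view: (229,221) is a clear box with white buns and an orange frame, and (220,143) is the pink look-alike. The first fits. In the scene view they are at (350,203) and (398,285). I'll confirm it with a crop and measure it.

```bash
python3 - <<'E'
from h import *
def meas(n,c,zo):
    im=get_image(n);hsv=cv2.cvtColor(im["color"],cv2.COLOR_BGR2HSV)
    m=cv2.inRange(hsv,(5,150,120),(20,255,255))
    cs,h=cv2.findContours(m,cv2.RETR_CCOMP,cv2.CHAIN_APPROX_NONE)
    for i,k in enumerate(cs):
        if cv2.contourArea(k)<300: continue
        outer=h[0][i][3]<0; z=zo if outer else 60
        if cv2.pointPolygonTest(cv2.convexHull(k),c,False)<0: continue
        w=np.array([ray(im,p[0],z)[:2] for p in k],np.float32)
        print(n,"outer" if outer else "inner",cv2.minAreaRect(w))
    return im
im=meas("top",(229,221),71)
cv2.imwrite("pics/crop.png",cv2.resize(im["color"][170:270,170:290],None,fx=5,fy=5,interpolation=cv2.INTER_CUBIC))
meas("scene",(350,203),71)
hsv=cv2.cvtColor(im["color"],cv2.COLOR_BGR2HSV)
for n,p,z in [("pepper",(269,184),80),("tub",(332,227),66),("mug",(139,262),92),("sauce",(137,194),150),("pink",(220,143),65)]: print(n,ray(im,p,z).round())
E
```

```text
top outer ((552.197021484375, 134.28170776367188), (175.9427490234375, 126.51426696777344), 37.96122360229492)
top inner ((554.14794921875, 135.24151611328125), (147.58291625976562, 97.15020751953125), 37.86940383911133)
scene outer ((560.2083129882812, 129.30661010742188), (177.3490447998047, 128.61923217773438), 37.95945739746094)
scene inner ((561.6134643554688, 134.8498077392578), (156.41787719726562, 88.38367462158203), 37.847354888916016)
pepper [663.   9.  80.]
tub [ 527. -181.   66.]
mug [432. 399.  92.]
sauce [625. 390. 150.]
pink [803. 164.  65.]
```

View pics/crop.png

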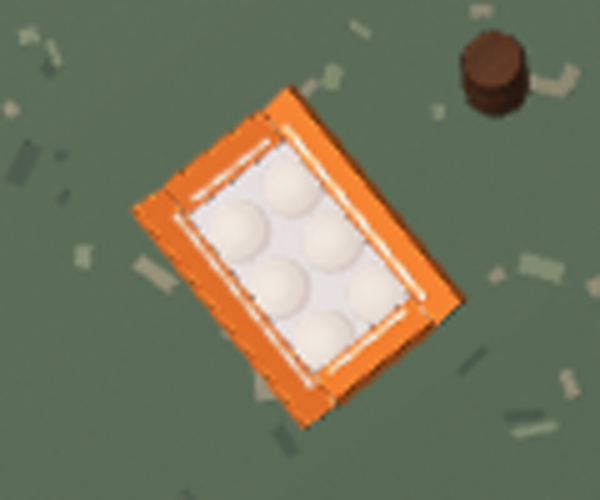

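The crop confirms it: clear box with white buns and an orange frame, long edges running from crop (290,90) to (460,300). Centre is about (555,133), long axis at 38°, and the outer size is about 176x126, which fits. The press points are then:
- Long: (521,176) and (589,90)
- Short: (618,182) and (492,84)

Next I'll move over with the fingers shut.

Request:
carry_out(
  motion=[
    [0,0,0,50,36,0,-1],
    [0,0,0,100,72,0,-1],
    [0,0,0,150,107,0,-1],
    [0,0,0,200,143,0,-1],
    [0,0,0,250,179,0,-1],
  ],
)

```text
clock: 0.82
position: [346.3, 375.3, 245.4]
ee_rot: [0.993, -0.115, 0.0, -0.0]
contact_force: [1.4, 0.7, -0.3]
gripper_width: 0.2
grasp_force: 0.0
```

Request:
carry_out(
  motion=[
    [0,0,0,50,36,20,-1],
    [0,0,0,100,72,40,-1],
    [0,0,0,150,107,60,-1],
    [0,0,0,200,143,80,-1],
    [0,0,0,217,155,100,-1],
  ],
)

```text
clock: 1.45
position: [522.7, 174.2, 144.7]
ee_rot: [0.993, -0.116, 0.0, -0.0]
contact_force: [-0.7, 1.2, 0.2]
gripper_width: -0.1
grasp_force: 0.0
```

```bash
cat >> h.py <<'E'
def go(x,y,z):
    s=read_state(); M=R.from_quat(s["ee_rot"]).as_matrix()
    print(s["clock"],np.round(s["position"],1),np.round(s["contact_force"],1),round(s["gripper_width"],1),"shift",(M.T@(np.array([x,y,z])-s["position"])).round(1))
    print(M.round(3).tolist())
E
python3 - <<'E'
from h import *
go(521,176,90)
im=get_image("scene"); cv2.imwrite("pics/s1.png",cv2.resize(im["color"][80:320,240:520],None,fx=2.5,fy=2.5))
E
```

```text
1.45 [522.7 174.2 144.7] [-0.7  1.2  0.2] -0.1 shift [-2.1 -1.3 54.7]
[[0.973, -0.231, 0.001], [-0.231, -0.973, 0.0], [0.0, -0.0, -1.0]]
```

View pics/s1.png

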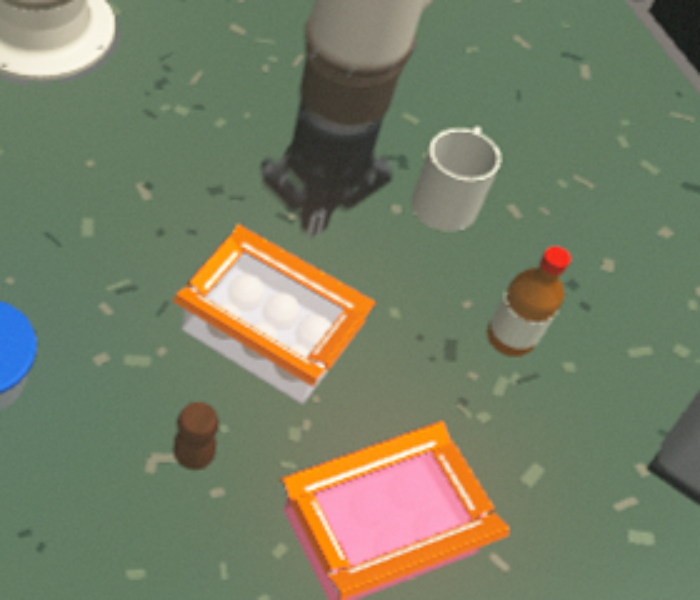

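The picture shows the shut fingertips at crop (315,228), over the far long section (about (305,265)), and nothing disturbed. Descend.

Request:
carry_out(
  motion=[
    [0,0,0,-2,-1,30,-1],
    [0,0,0,-2,-1,55,-1],
    [0,0,0,-2,-1,58,-1],
    [0,0,0,-2,-1,61,-1],
    [0,0,0,-2,-1,63,-1],
  ],
)

```text
clock: 2.12
position: [519.8, 178.6, 83.6]
ee_rot: [0.993, -0.115, 0.001, -0.001]
contact_force: [-3.3, 1.6, 5.8]
gripper_width: -0.1
grasp_force: 3.0
```

Request:
carry_out(
  motion=[
    [0,0,0,0,0,2,-1],
    [0,0,0,0,0,4,-1],
    [0,0,0,0,0,6,-1],
    [0,0,0,0,0,7,-1],
    [0,0,0,0,0,8,-1],
  ],
)

```text
clock: 2.75
position: [519.6, 177.9, 75.0]
ee_rot: [0.993, -0.115, 0.0, 0.0]
contact_force: [-3.0, 0.9, 9.1]
gripper_width: 0.4
grasp_force: 4.6
```

Request:
carry_out(
  motion=[
    [0,0,0,0,0,1,-1],
    [0,0,0,0,0,2,-1],
    [0,0,0,0,0,2,-1],
  ],
)

```text
clock: 3.12
position: [519.7, 177.9, 74.9]
ee_rot: [0.993, -0.115, 0.001, 0.0]
contact_force: [-5.7, -0.2, 15.7]
gripper_width: -0.2
grasp_force: 8.1
```

Request:
carry_out(
  motion=[
    [0,0,0,0,0,-10,-1],
    [0,0,0,0,0,-35,-1],
    [0,0,0,0,0,-35,-1],
  ],
)

```text
clock: 3.5
position: [520.7, 178.5, 109.0]
ee_rot: [0.993, -0.115, 0.002, -0.001]
contact_force: [-0.1, -0.3, 0.3]
gripper_width: -0.0
grasp_force: 0.0
```

```bash
python3 - <<'E'
from h import *
go(589,90,105)
im=get_image("top"); cv2.imwrite("pics/t2.png",cv2.resize(im["color"][170:270,170:290],None,fx=5,fy=5,interpolation=cv2.INTER_CUBIC))
im=get_image("scene"); cv2.imwrite("pics/s2.png",cv2.resize(im["color"][150:250,290:410],None,fx=5,fy=5,interpolation=cv2.INTER_CUBIC))
E
```

```text
3.5 [520.7 178.5 109. ] [-0.1 -0.3  0.3] -0.0 shift [86.7 70.5  4.1]
[[0.974, -0.229, 0.004], [-0.229, -0.974, 0.002], [0.003, -0.003, -1.0]]
```

View pics/s2.png

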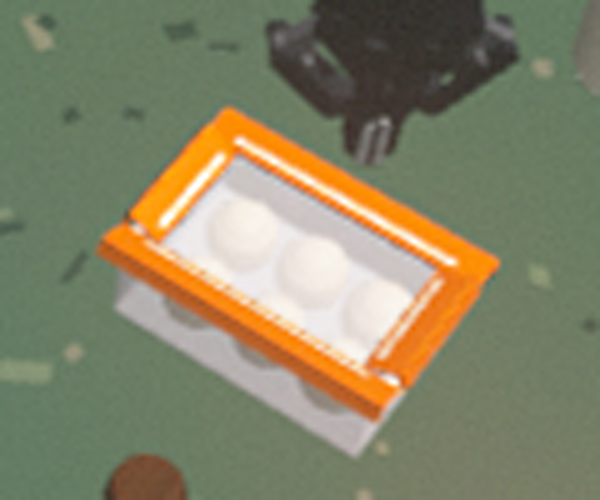

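Section +y now lies flat in the crop (its top edge runs from (230,110) to (495,265)), and the firm stop came at tip height 61 mm. Now the -y long section.

Request:
carry_out(
  motion=[
    [0,0,0,43,35,0,-1],
    [0,0,0,87,70,0,-1],
    [0,0,0,87,70,0,-1],
    [0,0,0,87,70,18,-1],
    [0,0,0,87,70,22,-1],
  ],
)

```text
clock: 4.22
position: [586.8, 89.3, 83.8]
ee_rot: [0.993, -0.115, -0.002, 0.001]
contact_force: [-1.7, -2.7, 4.8]
gripper_width: 0.1
grasp_force: 2.1
```

Request:
carry_out(
  motion=[
    [0,0,0,0,0,3,-1],
    [0,0,0,0,0,6,-1],
    [0,0,0,0,0,9,-1],
    [0,0,0,0,0,11,-1],
    [0,0,0,0,0,13,-1],
  ],
)

```text
clock: 4.85
position: [588.1, 90.5, 74.8]
ee_rot: [0.993, -0.114, 0.0, 0.0]
contact_force: [-7.5, 0.9, 21.7]
gripper_width: -0.1
grasp_force: 10.9
```

Request:
carry_out(
  motion=[
    [0,0,0,0,0,-10,-1],
    [0,0,0,0,0,-35,-1],
    [0,0,0,4,-48,-35,-1],
    [0,0,0,8,-96,-35,-1],
    [0,0,0,8,-96,-35,-1],
  ],
)

```text
clock: 5.48
position: [618.6, 184.9, 106.9]
ee_rot: [0.994, -0.113, 0.001, -0.001]
contact_force: [-0.8, 0.3, -0.4]
gripper_width: -0.1
grasp_force: 0.0
```

```bash
python3 - <<'E'
from h import *
go(618,182,85)
im=get_image("scene"); cv2.imwrite("pics/s3.png",cv2.resize(im["color"][130:250,290:434],None,fx=5,fy=5,interpolation=cv2.INTER_CUBIC))
E
```

```text
5.475 [618.6 184.9 106.9] [-0.8  0.3 -0.4] -0.1 shift [ 0.   3.  21.9]
[[0.974, -0.225, 0.001], [-0.225, -0.974, 0.001], [0.001, -0.001, -1.0]]
```

View pics/s3.png

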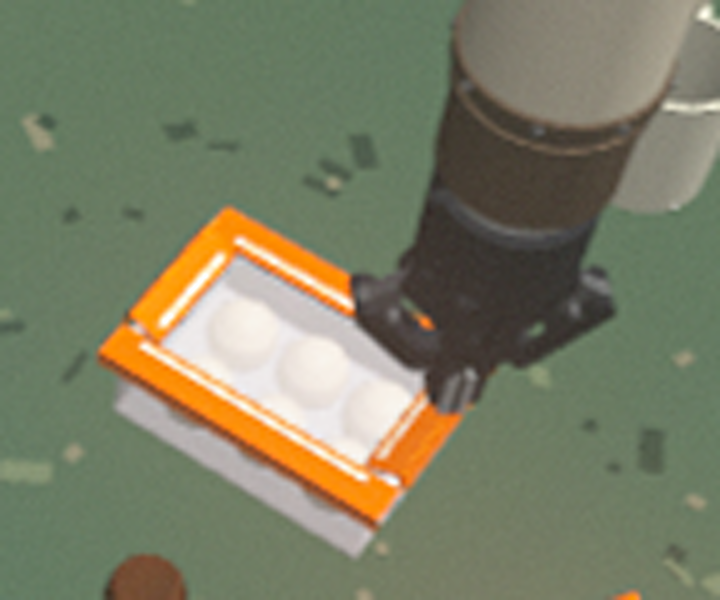

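Both long sections now lie flat, the box has not moved, and the fingertips (crop (455,395)) are over the +x short section.

Request:
carry_out(
  motion=[
    [0,0,0,0,2,10,-1],
    [0,0,0,0,2,20,-1],
    [0,0,0,0,2,23,-1],
    [0,0,0,0,2,26,-1],
    [0,0,0,0,2,28,-1],
  ],
)

```text
clock: 6.15
position: [617.9, 179.2, 80.7]
ee_rot: [0.993, -0.115, 0.001, -0.0]
contact_force: [-1.9, -0.4, 5.9]
gripper_width: 0.3
grasp_force: 3.3
```

Request:
carry_out(
  motion=[
    [0,0,0,0,0,2,-1],
    [0,0,0,0,0,4,-1],
    [0,0,0,0,0,6,-1],
    [0,0,0,0,0,7,-1],
    [0,0,0,0,0,7,-1],
  ],
)

```text
clock: 6.78
position: [617.3, 179.3, 75.0]
ee_rot: [0.993, -0.115, 0.0, 0.0]
contact_force: [-5.4, -1.7, 13.7]
gripper_width: 0.1
grasp_force: 6.8
```

Request:
carry_out(
  motion=[
    [0,0,0,0,0,-10,-1],
    [0,0,0,0,0,-35,-1],
    [0,0,0,-33,41,-35,-1],
    [0,0,0,-67,82,-35,-1],
    [0,0,0,-101,122,-35,-1],
  ],
)

```text
clock: 7.4
position: [489.8, 82.8, 107.0]
ee_rot: [0.993, -0.115, -0.0, 0.0]
contact_force: [0.7, 0.3, 0.5]
gripper_width: 0.1
grasp_force: 0.0
```

Request:
carry_out(
  motion=[
    [0,0,0,0,0,0,-1],
    [0,0,0,0,0,0,-1],
  ],
)

```text
clock: 7.65
position: [492.1, 84.2, 107.8]
ee_rot: [0.993, -0.115, 0.001, -0.0]
contact_force: [0.0, 1.4, -0.6]
gripper_width: -0.3
grasp_force: 0.0
```

```bash
python3 - <<'E'
from h import *
go(492,84,85)
im=get_image("scene"); cv2.imwrite("pics/s4.png",cv2.resize(im["color"][130:250,290:434],None,fx=5,fy=5,interpolation=cv2.INTER_CUBIC))
E
```

```text
7.65 [492.1  84.2 107.8] [ 0.   1.4 -0.6] -0.3 shift [-0.1  0.3 22.8]
[[0.974, -0.229, 0.002], [-0.229, -0.974, 0.001], [0.002, -0.001, -1.0]]
```

View pics/s4.png

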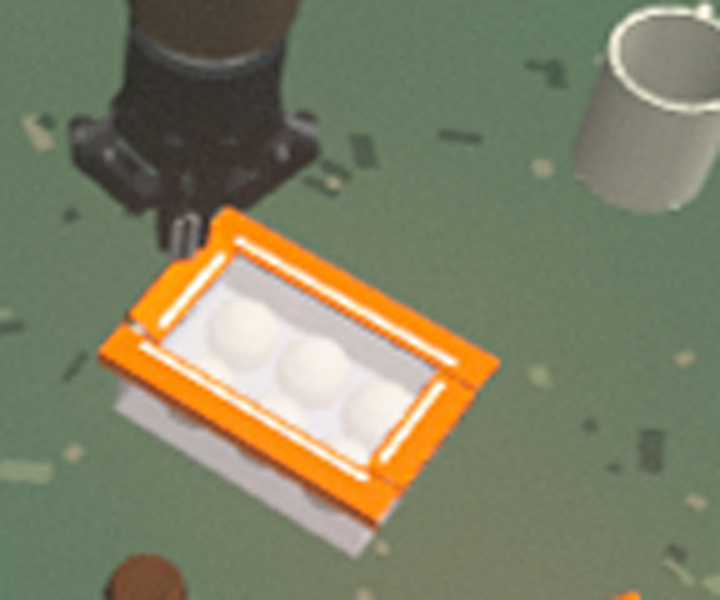

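The +x section is flat too. The tips (crop (180,240)) are above the last one, -x.

Request:
carry_out(
  motion=[
    [0,0,0,0,0,10,-1],
    [0,0,0,0,0,20,-1],
    [0,0,0,0,0,23,-1],
    [0,0,0,0,0,26,-1],
    [0,0,0,0,0,29,-1],
  ],
)

```text
clock: 8.32
position: [490.5, 83.4, 78.2]
ee_rot: [0.993, -0.115, -0.001, 0.001]
contact_force: [-0.1, -0.1, -0.3]
gripper_width: -0.1
grasp_force: 0.0
```

Request:
carry_out(
  motion=[
    [0,0,0,0,0,2,-1],
    [0,0,0,0,0,4,-1],
    [0,0,0,0,0,6,-1],
    [0,0,0,0,0,7,-1],
    [0,0,0,0,0,7,-1],
  ],
)

```text
clock: 8.95
position: [491.5, 84.0, 74.7]
ee_rot: [0.993, -0.114, 0.001, 0.0]
contact_force: [-9.0, 0.2, 26.1]
gripper_width: -0.2
grasp_force: 13.0
```

Firm stop at the shut height. Retreat up and back, then check.

Request:
carry_out(
  motion=[
    [0,0,0,0,0,-20,-1],
    [0,0,0,0,0,-70,-1],
    [0,0,0,0,0,-120,-1],
    [0,0,0,-40,0,-140,-1],
    [0,0,0,-80,0,-140,-1],
  ],
)

```text
clock: 9.57
position: [413.6, 102.9, 213.0]
ee_rot: [0.993, -0.116, 0.002, -0.002]
contact_force: [-0.5, 0.8, -0.7]
gripper_width: -0.1
grasp_force: 0.0
```

```bash
python3 - <<'E'
from h import *
go(492,84,85)
a=get_image("scene")["color"]; b=get_image("top")["color"]
cv2.imwrite("pics/s5.png",np.hstack([cv2.resize(x,(400,400),interpolation=cv2.INTER_CUBIC) for x in (a[130:250,290:410],b[160:280,170:290])]))
E
```

```text
9.575 [413.6 102.9 213. ] [-0.5  0.8 -0.7] -0.1 shift [ 80.2   0.9 128.2]
[[0.973, -0.23, 0.004], [-0.23, -0.973, 0.003], [0.003, -0.003, -1.0]]
```

View pics/s5.png

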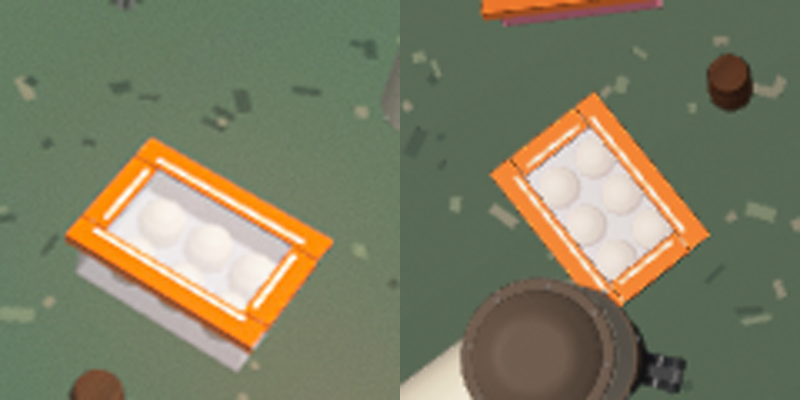

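All four sections are flat with uniform shading (left panel, corners (150,140), (330,240), (255,350), (68,238)). The box and pepper pot have not moved.

```bash
python3 -c "
from bench import *
print(job_done())"
```

```text
the job is handed in; nothing more can be done
None
```

All four lid sections of the clear food box were pressed down to their firm stop and look flat in the last pictures, with the box where it stood; the job was handed in at about 10 s, and no verdict came back.

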